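# Refit the tube mixer's relay and lock its service hatch

## Robot

A 6-joint arm with a two-finger parallel gripper is mounted at the origin on the work surface. World frame = base frame: x ahead of the robot, y to its left, z up, the work surface at z = 0. Lengths are in m, angles in rad, forces in N, time in s.
With the tool pointing down it reaches from about 0.375 to 0.9 m from the base axis. Payload 3.1 kg.
Tool frame: the origin (TCP) lies at the very end of the fingers, on their centre line; the grasp point (between the pads) lies 19 mm behind it; z points along the fingers, y is the direction in which the jaws open and shut (so a half turn about z gives the same grasp; the last joint's range is limited). The gripper opens to 87 mm and grips with 3 to 60 N. Pads are 19 mm wide; open, the fingers measure 117 mm over their backs; the gripper's body (75 mm by 190 mm) begins 51 mm behind the grasp point.
Start: joints at [-1.323, 0.527, 1.433, -0, 1.181, -0.178], TCP at [0.259, -0.569, 0.193] pointing down, gripper open.
Joint ranges: [-3.08, 3.08], [-0.75, 2.2], [0.22, 2.44], [-1.43, 4.57], [0, 2.65], [-2.85, 2.85]. Speed limits (rad/s): [2.79, 2.79, 3.14, 3.14, 3.14, 3.14].

## Interface

Orientations are given as a unit quaternion [x, y, z, w].
In Python, from rig import robot gives the robot as it stands.
- The arm moves only by the tool arm_command, never from a script. Its argument "targets" is a list of rows, each a list of 5 numbers: the shift along the tool's x, y, z in cm, then the turn about the tool's z in rad, then the finger opening in cm, from 0 to 8.7. In form: [[dx, dy, dz, spin, hand], ...]. A call has 1 to 5 rows; each row is the pose to reach, as a shift and turn from the pose commanded when the call began, along the tool's axes at that moment; what a row does not reach only later rows make up. A row lasts 1/8 s, in which the tool goes at most 62.5 mm and 10.7 degrees, less where a joint would pass 70% of its speed; a pose out of reach is approached as far as the arm can. A call with a gripper value outside its range is refused whole. The fingers move at their own pace and stop on an object; "newtons" is the grip in N (left out, the last holds). Time passes only in rows, so rows that repeat a pose let the fingers close. It gives the time, the measured TCP pose, the force and the opening at its end, in the units of the state.
- robot.get_obs(): the state, without advancing time (a new reading comes with each control period).
- robot.camera(name): name is "scene" or "top" or "wrist"; returns (picture, depth): 384x512x3 uint8, red, green, blue; 384x512 float32, m along the optical axis (not along the pixel's ray), 0 where there is no reading.
- robot.camera_model(name): a dict with "mtx" (3x3 intrinsics, pixels), "extrinsics" (4x4, takes a point from world to camera coordinates). Camera axes: x right, y up, looking along -z (the intrinsics and any distortion apply to the point x, -y, -z); pixel columns grow to the right and rows downward; lengths in m; the calibration is good to about 2 mm. A picture is of the moment at which its call begins: read the wrist's pose just before it. camera_model takes no time and is no camera call; for the wrist camera it gives the pose at the moment of the call.
- robot.hand_in(): hands the job in, once; it reports no verdict.
The state is a dict: "time": time; "q": joint angles; "joint_velocities": joint speeds; "joint_torque": joint torques, N m; "position": TCP position; "tool_rot": TCP orientation; "ft_force": force on the tool from outside, world axes, zero at the start; "moment": the same for the moment, N m; "grip_width": finger opening in m.
Only numpy, scipy, OpenCV 4.12 (cv2) and the standard library are available. Lean on these libraries where they do the work, as an engineer would, in place of code of your own. Each camera call takes 0.05 s, during which the arm holds its last target.

## Task

Plug the spare relay fully home into the empty socket inside the tube mixer's open service bay, then swing the hatch shut over it and turn its wing knob clockwise until the tongue is behind the frame edge and the wing points across that edge. Leave the other things on the bench where they stand.

Things in the scene. Friction and masses are not known exactly. Their poses are not given: they have to be found in the camera images.
- mixer: tube roller mixer, light grey, fixed to the bench (place and yaw vary). Origin on the bench under the centre of its service bay; -x is its front, towards the robot. The bay: open-topped box 170 (x) by 200 (y) by 75 mm high outside, walls 6 mm, floor top at z = 10 mm. A deck with rollers and two lying tubes, up to 90 mm high, adjoins it from y = +100 to +330 mm.
- frame_edge (a point): middle of the inner edge of the lip along the top of the bay's front wall, at mixer x = -67, y = 0, z = 66 mm; the lip is 12 mm thick (z 60 to 72 mm) and 12 mm deep. It is the frame edge behind (under) which the knob's tongue locks.
- hatch_hinge (a point): middle of the hatch's hinge line (mixer x = +80, y = 0, z = 75.5 mm), which runs along the mixer's y axis. The hatch is a flat plate reaching 2 to 165 mm from this line, 196 mm wide, 6 mm thick (its underside level with the line when shut), 0.22 kg.
- hatch (a joint): hatch angle, rad: 0 shut, flat on the bay; grows as it swings up and away from the robot. Starts leaning back at 1.7 to 2.0; end stop 2.1. Stiff hinge: stays at any angle; about 2 to 5 N at the free edge moves it. It cannot shut if the knob is turned beyond about 0.5 rad (the tongue strikes the lip) or the relay is not fully home.
- wing_knob (a joint): turn of the wing knob, rad: grows clockwise seen from above the shut hatch. At 0 wing and tongue lie along the hinge line (withdrawn); at 1.57 they point across the frame edge, tongue towards the robot under the lip (locked); end stop 1.6. Starts at 0 to 0.4. Friction about 0.06 N m; stays where left.
- wing_grip (a point): on the knob's axis, in the wing, 27 mm above the hatch's top face; z along the axis, outward. Axis 125 mm from the hinge line at mid width. The wing: black bar 50 mm long (this point's y axis), 10 mm thick, 12.5 to 38.5 mm above the top face, on a hub 28 mm across. Steel tongue inside: reaches 30 mm from the axis, 12 mm wide, 8 mm thick, 19.5 to 27.5 mm below the plate's underside.
- socket_mouth (a point): centre of the mouth of the socket, in the top face of a dark block 58 by 44 by 22 mm high fixed on the bay's floor; mouth 32 mm above the bench. Block at mixer x = +15 mm, y anywhere from -30 to +30 mm, yaw as the mixer's. Hole 32.6 mm along x by 22.6 mm along y, 17 mm deep.
- relay_center (a point): centre (half-way up) of the spare relay, loose, upright on its plug, 46 mm high: light grey body 40 (x) by 30 (y) by 32 mm high on a dark plug 30 (x) by 20 (y) by 14 mm high, its lowest 5 mm tapering to 24 by 14 mm. 40 to 85 g. Fits either way round (half a turn). Fully home the body rests on the socket block, this point 9 mm above the mouth.
- adapter: bystander: plain light grey block 56 by 36 by 30 mm high, no plug. Origin under its centre.
- single_tube: bystander: one capped tube upright in a white foam block 42 by 42 by 26 mm; 104 mm high in all. Origin under its centre.
- bottle: bystander: white bottle, 56 mm diameter, 125 mm high. Origin under its centre.
- small_rack: bystander: white foam rack 64 by 86 mm with 6 tubes, 116 mm high in all. Origin under its centre.
- cup: bystander: open plastic cup, 60 mm diameter, 60 mm high. Origin under its centre.
- pad: bystander: paper pad 80 by 110 by 12 mm. Origin under its centre.
- jar: bystander: small closed jar, 44 mm diameter, 45 mm high. Origin under its centre.
Not all that is in view belongs to the job. Leave any red look-alike of the part that bears relay_center alone.

How it is judged:
By the outcome, as a careful person would: the job done as asked, in the order asked, and still so for the second after the job is handed in, with the robot touching nothing.
It also fails if it takes over 70 s, if anything falls off the work surface, if the arm or the gripper's body presses on something with over 40 N, if the wrist force passes 120 N, or if a joint passes its speed limit or range.

## Working session

There is one attempt and no reset: what is moved stays moved. The work goes in short steps, Python scripts to look and compute and a tool call to move; the robot and the scene stay as the last step left them, time stands still between calls to the robot, and variables do not carry over. Pictures are saved under pics/ and viewed, and the job is handed in when it is done.

Besides the shell and the picture viewer there is one more tool, called by a JSON object that holds its "fn" and its "kwargs". arm_command: Moves the arm, as the interface text tells. Its arguments: {"type":"object","properties":{"targets":{"type":"array","items":{"type":"array","items":{"type":"number"}}},"newtons":{"type":"number"}},"required":["targets"]}

```bash
ls; mkdir -p pics
cat > h.py <<'E'
import numpy as np, cv2
from rig import robot
from scipy.spatial.transform import Rotation as R
def ray(m,px):
    K=np.array(m["mtx"]);E=np.array(m["extrinsics"])
    d=np.linalg.inv(K)@np.array([px[0],px[1],1.]); d=np.array([d[0],-d[1],-d[2]])
    Rm=E[:3,:3];c=-Rm.T@E[:3,3]; return c,Rm.T@d
def onz(m,px,z):
    c,d=ray(m,px); return c+d*(z-c[2])/d[2]
def cloud(m,dep):
    K=np.array(m["mtx"]);E=np.array(m["extrinsics"])
    v,u=np.mgrid[:dep.shape[0],:dep.shape[1]]
    x=(u-K[0,2])/K[0,0]*dep;y=(v-K[1,2])/K[1,1]*dep
    P=np.stack([x,-y,-dep],-1); return (P-E[:3,3])@E[:3,:3]
def proj(m,p):
    K=np.array(m["mtx"]);E=np.array(m["extrinsics"])
    q=E[:3,:3]@np.array(p)+E[:3,3]; q=K@np.array([q[0],-q[1],-q[2]]); return q[:2]/q[2]
def save(n,im): cv2.imwrite("pics/"+n+".png",cv2.cvtColor(im,cv2.COLOR_RGB2BGR))
E
python3 - <<'E'
from h import *
for n in ["scene","top"]:
    m=robot.camera_model(n); im,d=robot.camera(n); save(n+"0",im); np.savez("pics/"+n+"0.npz",im=im,d=d,mtx=m["mtx"],extrinsics=m["extrinsics"])
    print(n,m["mtx"],m["extrinsics"],{k for k in m})
print(robot.get_obs())
E
```

```text
pics
scene [[414.54849842   0.         256.38721321]
 [  0.         414.54849842 181.41874041]
 [  0.           0.           1.        ]] [[ 0.70303566  0.71098101  0.0157118  -0.26970849]
 [-0.39825836  0.37531158  0.8369776   0.12992131]
 [ 0.58917836 -0.59468245  0.54701156 -1.57676231]
 [ 0.          0.          0.          1.        ]] {'mtx', 'extrinsics'}
top [[354.66346242   0.         259.76431882]
 [  0.         354.66346242 190.34307348]
 [  0.           0.           1.        ]] [[ 0.00821174 -0.99981102 -0.01762102 -0.04295659]
 [ 0.98913202  0.00553456  0.14692588 -0.47906406]
 [-0.14680059 -0.01863603  0.98899054 -1.19797548]
 [ 0.          0.          0.          1.        ]] {'mtx', 'extrinsics'}
{'time': 0.1, 'q': array([-1.32246545e+00,  5.28374285e-01,  1.43377965e+00, -5.36427272e-06,
        1.18139851e+00, -1.78491734e-01]), 'joint_velocities': array([-2.01111246e-03, -9.69883622e-04, -1.75513645e-03, -4.84723458e-06,
       -1.64329440e-04, -1.13627657e-03]), 'joint_torque': array([-2.18959731e-04, -4.40985131e+01, -1.77149624e+01,  6.33526803e-02,
        5.34025335e-02, -5.51208052e-05]), 'position': array([ 0.258588  , -0.5682057 ,  0.19176714]), 'tool_rot': array([ 9.77313420e-01,  2.11795938e-01, -3.66894440e-05, -9.79212465e-04]), 'ft_force': array([-0.04973267, -0.00496556, -0.15539177]), 'moment': array([ 0.02695506,  0.01733432, -0.05149453]), 'grip_width': 0.08714125964990986}
```

View pics/scene0.png

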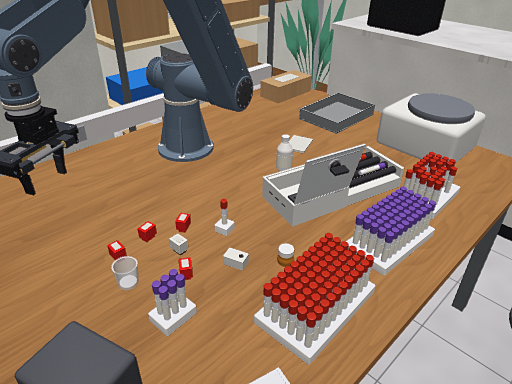

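View pics/top0.png

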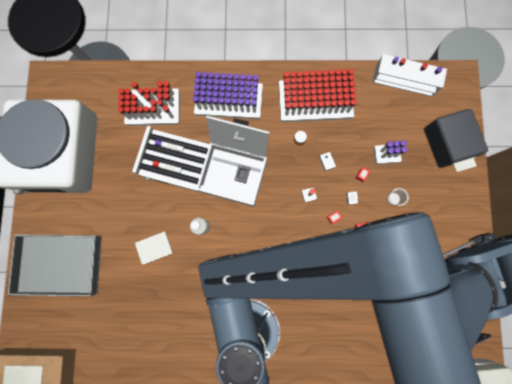

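Run:
```python
from h import *
T=np.load("pics/top0.npz");S=np.load("pics/scene0.npz")
a=cv2.resize(T["im"][110:250,120:420],None,fx=2.6,fy=2.6,interpolation=cv2.INTER_CUBIC); save("topz",a)
b=cv2.resize(S["im"][125:300,90:420],None,fx=2.4,fy=2.4,interpolation=cv2.INTER_CUBIC); save("scenez",b)
C=cloud(T,T["d"]); D=cloud(S,S["d"])
for p in [(352,196),(327,158),(225,170),(240,135),(240,173),(235,185)]: print(p,C[p[1],p[0]].round(3))
for p in [(179,240),(235,256)]: print(p,D[p[1],p[0]].round(3))
```

```text
(352, 196) [ 0.459 -0.355  0.05 ]
(327, 158) [ 0.596 -0.276  0.031]
(225, 170) [0.556 0.086 0.01 ]
(240, 135) [0.632 0.021 0.184]
(240, 173) [0.544 0.031 0.018]
(235, 185) [0.502 0.049 0.008]
(179, 240) [ 0.464 -0.36   0.047]
(235, 256) [ 0.592 -0.282  0.029]
```

View pics/topz.png

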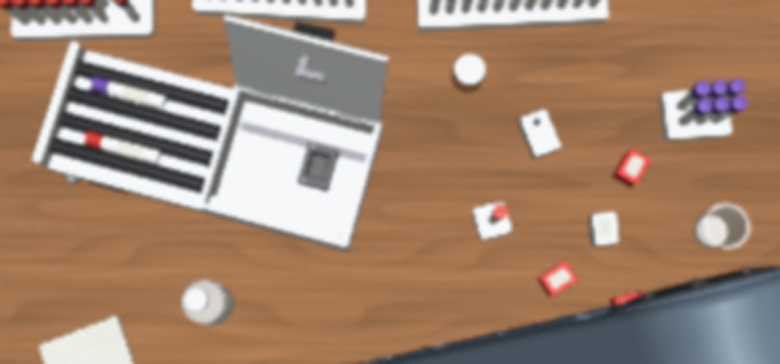

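View pics/scenez.png

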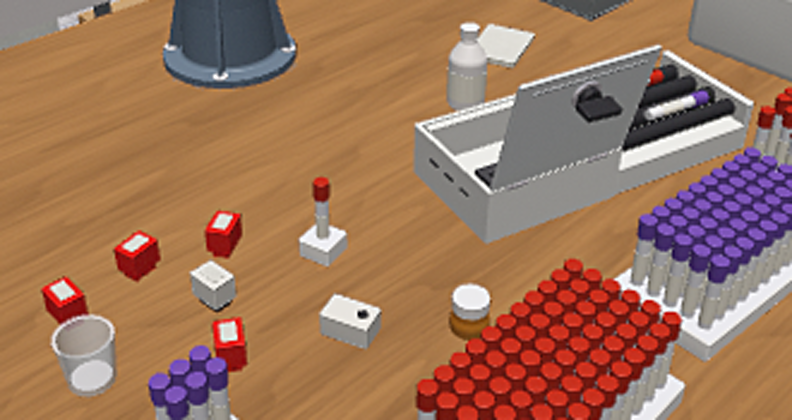

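```bash
cat >> h.py <<'E'
def obs():
    o=robot.get_obs(); Rt=R.from_quat(o["tool_rot"]).as_matrix(); return o,Rt
def shift(o,target,yaw):
    """target world TCP, yaw of tool x axis -> tool-frame shift cm, spin"""
    Rt=R.from_quat(o["tool_rot"]).as_matrix()
    d=Rt.T@(np.array(target)-o["position"])*100
    y0=np.arctan2(Rt[1,0],Rt[0,0]); s=-(yaw-y0); s=(s+np.pi)%(2*np.pi)-np.pi
    return d.round(2),round(s,3),y0
E
python3 - <<'E'
from h import *
o,Rt=obs()
E=np.array(robot.camera_model("wrist")["extrinsics"]); c=-E[:3,:3].T@E[:3,3]
print("cam in tool",(Rt.T@(c-o["position"])).round(3), "cam axes in tool",(Rt.T@E[:3,:3].T).round(2),robot.camera_model("wrist")["mtx"])
T=np.load("pics/top0.npz");C=cloud(T,T["d"])
# relay
sel=(np.abs(C[...,0]-.46)<.05)&(np.abs(C[...,1]+.357)<.05)&(C[...,2]>.03)&(T["im"].min(-1)>150)
P=C[sel];print(len(P),P.mean(0)); r=cv2.minAreaRect(P[:,:2].astype(np.float32)*1000);print(r)
o,_=obs();print(shift(o,[.46,-.357,.16],0))
# mixer rim
sel=(C[...,2]>.068)&(C[...,2]<.083)&(C[...,0]>.4)&(C[...,0]<.72)&(C[...,1]>-.1)&(C[...,1]<.4)
vis=T["im"].copy();vis[sel]=(255,0,0);save("rim",cv2.resize(vis[110:220,120:290],None,fx=4.5,fy=4.5,interpolation=cv2.INTER_NEAREST))
E
```

```text
cam in tool [ 0.066 -0.002 -0.191] cam axes in tool [[-0.    0.97  0.24]
 [ 1.    0.   -0.  ]
 [-0.    0.24 -0.97]] [[330.98465325   0.         256.96798552]
 [  0.         330.98465325 191.65983802]
 [  0.           0.           1.        ]]
103 [ 0.45469598 -0.35599103  0.04665852]
((454.9826965332031, -356.783935546875), (39.51240539550781, 29.598995208740234), 3.157683849334717)
(array([ 27.08, -10.88,   3.21]), np.float64(0.427), np.float64(0.42682431975599255))
```

View pics/rim.png

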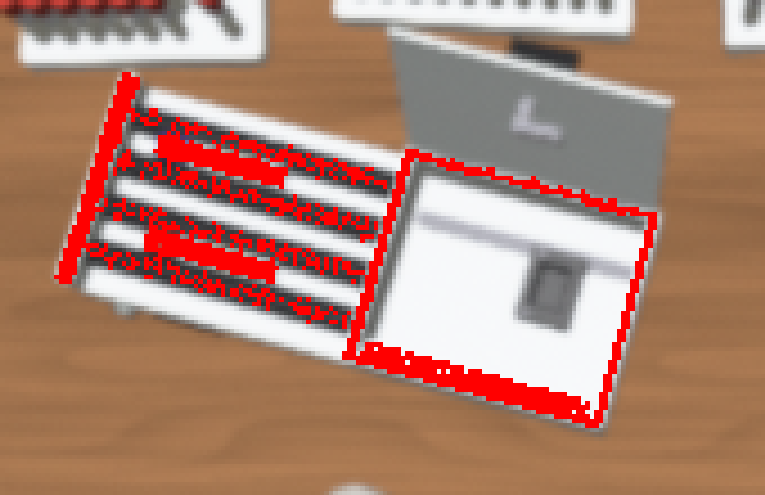

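Run:
```python
from h import *
T=np.load("pics/top0.npz");C=cloud(T,T["d"])
sel=(C[...,2]>.066)&(C[...,2]<.083)&(C[...,0]>.4)&(C[...,0]<.72)&(C[...,1]>-.1)&(C[...,1]<.4)
lab=np.zeros(sel.shape,np.uint8)
v,u=np.nonzero(sel)
# pick points in bay only (picture polygon)
poly=np.array([[406,147],[660,210],[604,432],[344,360]])/4.5+[120,110]
k=np.array([cv2.pointPolygonTest(poly.astype(np.float32),(float(a),float(b)),False)>=0 for a,b in zip(u,v)])
P=C[v[k],u[k]]
r=cv2.minAreaRect(P[:,:2].astype(np.float32)*1000);print(r,P[:,2].mean())
# socket: dark block centre from image, at z=0.032
m=T
for p in [(530,243),(587,258),(570,333),(515,318)]:
    print(onz(T,((p[0]+.0)/4.5+120,(p[1])/4.5+110),.032).round(4))
```

```text
((531.317626953125, 56.86559295654297), (197.60476684570312, 168.29519653320312), 75.34016418457031) 0.07399631878082323
[0.5733 0.0388 0.032 ]
[ 0.5615 -0.0061  0.032 ]
[0.502  0.0064 0.032 ]
[0.5136 0.0494 0.032 ]
```

{"fn": "arm_command", "kwargs": {"targets": [[6, -2.5, 0, 0.18, 8.7], [12, -5, 0, 0.37, 8.7], [18, -7.5, 0, 0.37, 8.7], [22, -10, 0, 0.37, 8.7], [22, -10, 0, 0.37, 8.7]]}}

```text
time: 0.72
position: [0.4191, -0.3825, 0.1922]
tool_rot: [1.0, 0.031, -0.0, -0.001]
ft_force: [-0.5, -0.2, -0.1]
grip_width: 0.0869
```

Run:
```python
from h import *
o,Rt=obs(); m=robot.camera_model("wrist"); im,d=robot.camera("wrist"); save("w1",im)
C=cloud(m,d)
sel=(np.abs(C[...,0]-.455)<.05)&(np.abs(C[...,1]+.357)<.05)&(C[...,2]>.04)&(C[...,2]<.052)&(im.min(-1)>100)
P=C[sel];print(len(P),P.mean(0)); r=cv2.minAreaRect(P[:,:2].astype(np.float32)*1000);print(r)
print(o["position"])
```

```text
1166 [ 0.45483253 -0.35507833  0.0453397 ]
((454.28167724609375, -354.8623962402344), (39.52532196044922, 30.180225372314453), 3.7138257026672363)
[ 0.41912835 -0.3824952   0.19217668]
```

View pics/w1.png

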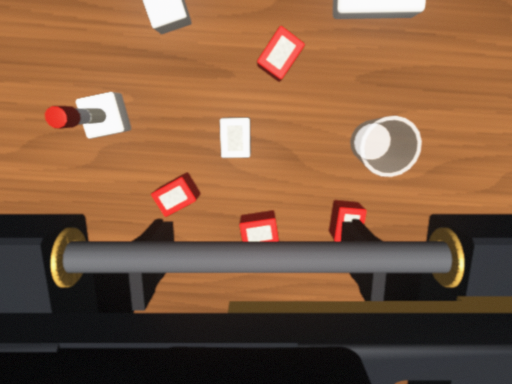

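Run:
```python
from h import *
o,Rt=obs(); print(shift(o,[.4545,-.355,.018],.062))
```

```text
(array([ 3.8 , -2.76, 17.44]), np.float64(-0.001), np.float64(0.06068478742846461))
```

{"fn": "arm_command", "kwargs": {"targets": [[3.8, -2.8, 3, 0, 6], [3.8, -2.8, 8, 0, 6], [3.8, -2.8, 13, 0, 6], [3.8, -2.8, 16, 0, 6], [3.8, -2.8, 17.4, 0, 6]]}}

```text
time: 1.4
position: [0.4525, -0.3573, 0.0165]
tool_rot: [1.0, 0.027, -0.001, -0.001]
ft_force: [0.6, 0.6, 0.8]
grip_width: 0.0604
```

{"fn": "arm_command", "kwargs": {"targets": [[0, 0, 0, 0, 5], [0, 0, 0, 0, 4], [0, 0, 0, 0, 2.5], [0, 0, 0, 0, 2.5], [0, 0, 0, 0, 2.5]], "newtons": 20}}

```text
time: 2.02
position: [0.4542, -0.3568, 0.0192]
tool_rot: [1.0, 0.029, 0.0, 0.0]
ft_force: [-0.1, 0.5, -0.5]
grip_width: 0.0262
```

{"fn": "arm_command", "kwargs": {"targets": [[0, 0, 0, 0, 2.5]]}}

```text
time: 2.15
position: [0.4541, -0.3567, 0.0189]
tool_rot: [1.0, 0.028, 0.0, 0.0]
ft_force: [0.1, 0.2, 0.4]
grip_width: 0.0253
```

Run:
```python
from h import *
o,Rt=obs(); print(o["grip_width"],o["position"])
im,d=robot.camera("wrist"); save("w2",im)
im,d=robot.camera("scene"); save("s2",cv2.resize(im[180:320,90:300],None,fx=3.5,fy=3.5))
```

```text
0.025293153025131035 [ 0.45406117 -0.35666452  0.01885489]
```

View pics/s2.png

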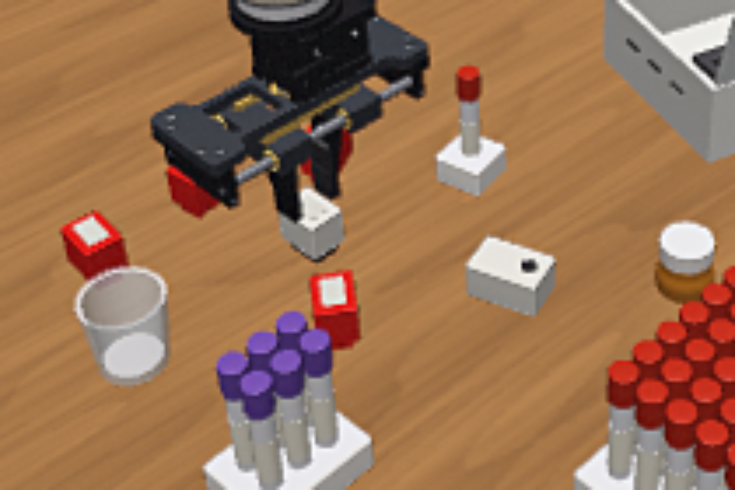

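View pics/w2.png

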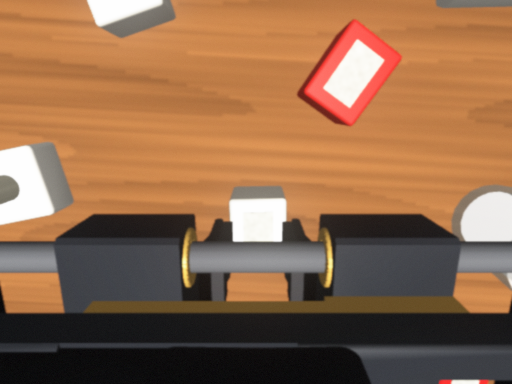

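{"fn": "arm_command", "kwargs": {"targets": [[0, 0, 0, 0, 0.5], [0, 0, 0, 0, 0.5], [0, 0, 0, 0, 0.5]], "newtons": 25}}

```text
time: 2.62
position: [0.454, -0.3567, 0.0186]
tool_rot: [1.0, 0.028, -0.0, -0.0]
ft_force: [0.9, 0.2, -0.2]
grip_width: 0.0073
```

Run:
```python
from h import *
o,Rt=obs(); m=robot.camera_model("wrist"); im,d=robot.camera("wrist"); save("w3",im)
C=cloud(m,d)
for p in [(258,192),(258,215),(258,235)]: print(p,C[p[1],p[0]].round(4))
print(proj(m,o["position"]))
im,d=robot.camera("scene"); save("s3",cv2.resize(im[180:320,90:300],None,fx=3.5,fy=3.5))
```

```text
(258, 192) [ 0.4743 -0.3543  0.031 ]
(258, 215) [ 0.4662 -0.3547  0.0474]
(258, 235) [ 0.4546 -0.3554  0.0456]
[259.92845881 219.64735377]
```

View pics/s3.png

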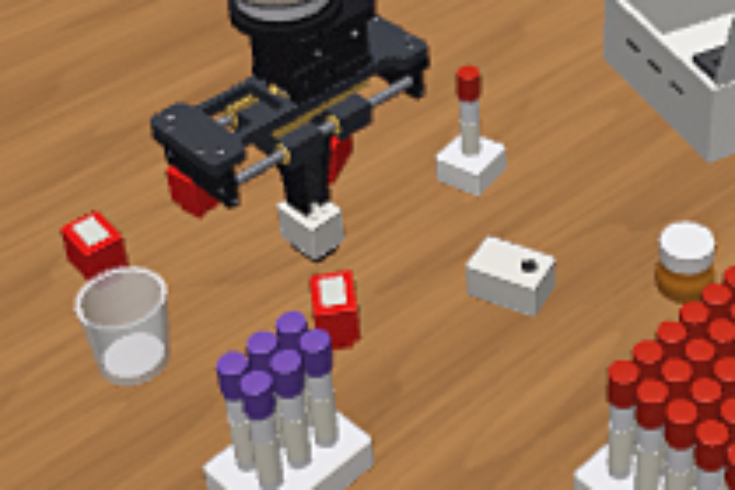

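View pics/w3.png

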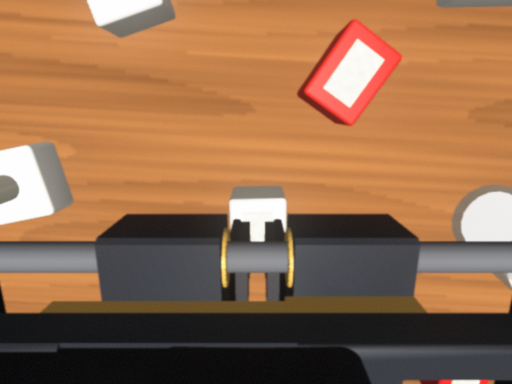

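Run:
```python
from h import *
o,Rt=obs(); m=robot.camera_model("wrist"); im,d=robot.camera("wrist")
C=cloud(m,d)
for p in [(240,224),(240,230),(240,240),(240,270),(240,290),(278,224),(278,230),(278,290),(258,280),(258,292)]: print(p,im[p[1],p[0]],d[p[1],p[0]].round(3),C[p[1],p[0]].round(4), (Rt.T@(C[p[1],p[0]]-o["position"])).round(4))
m=robot.camera_model("scene");im,d=robot.camera("scene");C=cloud(m,d)
print(proj(m,o["position"]))
for v in range(215,246,2): print([ (u,C[v,u].round(3).tolist(),im[v,u].tolist()) for u in (176,180)])
save("s4",cv2.resize(im[205:265,150:220],None,fx=8,fy=8,interpolation=cv2.INTER_CUBIC))
```

```text
(240, 224) [51 47 42] 0.163 [ 0.4638 -0.346   0.0558] [ 0.0105 -0.0102 -0.0372]
(240, 230) [48 44 41] 0.154 [ 0.4642 -0.3464  0.0652] [ 0.0108 -0.0097 -0.0466]
(240, 240) [48 46 44] 0.146 [ 0.4629 -0.3469  0.0738] [ 0.0094 -0.0093 -0.0552]
(240, 270) [127 128 131] 0.083 [ 0.4796 -0.3491  0.1338] [ 0.026  -0.0061 -0.1152]
(240, 290) [89 87 88] 0.125 [ 0.4526 -0.3485  0.0978] [-0.0009 -0.0082 -0.0792]
(278, 224) [51 46 41] 0.162 [ 0.4652 -0.3646  0.0566] [ 0.0107  0.0085 -0.038 ]
(278, 230) [50 45 41] 0.154 [ 0.4651 -0.3641  0.0649] [ 0.0107  0.008  -0.0463]
(278, 290) [40 38 36] 0.118 [ 0.457  -0.3622  0.1039] [ 0.0027  0.0057 -0.0853]
(258, 280) [200 134  78] 0.232 [ 4.029e-01 -3.585e-01 -2.000e-04] [-0.051  -0.0011  0.0189]
(258, 292) [207 138  81] 0.234 [ 3.937e-01 -3.590e-01 -1.000e-04] [-0.0603 -0.0011  0.0187]
[178.63555509 245.93368332]
[(176, [0.479, -0.37, 0.142], [89, 80, 62]), (180, [0.463, -0.348, 0.121], [34, 37, 42])]
[(176, [0.485, -0.374, 0.141], [62, 66, 75]), (180, [0.493, -0.368, 0.143], [60, 61, 69])]
[(176, [0.49, -0.378, 0.141], [65, 67, 75]), (180, [0.495, -0.36
[... 517 characters left out ...]
21]), (180, [0.463, -0.353, 0.073], [38, 35, 37])]
[(176, [0.467, -0.368, 0.078], [18, 18, 21]), (180, [0.463, -0.354, 0.067], [31, 31, 35])]
[(176, [0.465, -0.368, 0.069], [14, 15, 21]), (180, [0.461, -0.353, 0.058], [29, 28, 30])]
[(176, [0.463, -0.367, 0.061], [15, 13, 16]), (180, [0.462, -0.355, 0.053], [25, 26, 28])]
[(176, [0.465, -0.369, 0.056], [0, 0, 5]), (180, [0.46, -0.354, 0.045], [247, 244, 237])]
[(176, [0.46, -0.366, 0.045], [160, 156, 151]), (180, [0.465, -0.358, 0.044], [226, 225, 218])]
[(176, [0.466, -0.371, 0.046], [246, 244, 241]), (180, [0.473, -0.363, 0.045], [243, 240, 235])]
[(176, [0.468, -0.373, 0.041], [128, 126, 122]), (180, [0.477, -0.366, 0.042], [92, 90, 86])]
```

View pics/s4.png

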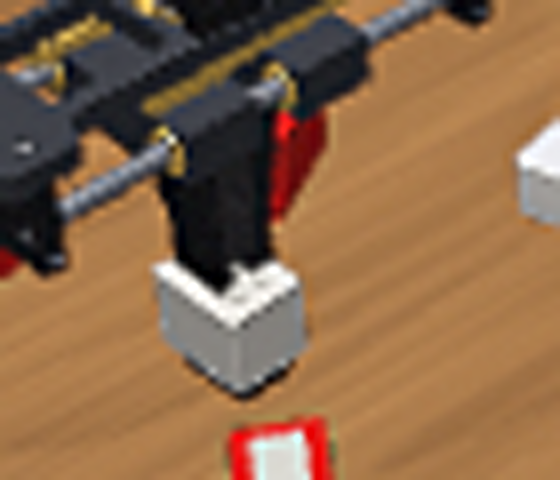

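Run:
```python
from h import *
o,Rt=obs(); m=robot.camera_model("wrist")
for z in (0,-.019,-.03,-.04,-.05):
  print(z,[proj(m,o["position"]+Rt@np.array([.0105,y,z])).round(0).tolist() for y in (-.0435,-.0125,-.0037,.0037,.0125,.0435)])
```

```text
0 [[188.0, 203.0], [239.0, 203.0], [254.0, 203.0], [266.0, 203.0], [281.0, 203.0], [332.0, 203.0]]
-0.019 [[181.0, 213.0], [237.0, 213.0], [253.0, 213.0], [267.0, 213.0], [283.0, 213.0], [340.0, 213.0]]
-0.03 [[176.0, 219.0], [236.0, 219.0], [253.0, 219.0], [268.0, 219.0], [285.0, 219.0], [345.0, 219.0]]
-0.04 [[171.0, 226.0], [235.0, 226.0], [253.0, 226.0], [268.0, 226.0], [286.0, 226.0], [351.0, 226.0]]
-0.05 [[165.0, 233.0], [233.0, 233.0], [253.0, 233.0], [269.0, 233.0], [288.0, 233.0], [357.0, 233.0]]
```

{"fn": "arm_command", "kwargs": {"targets": [[0, 0, 0, 0, 6], [0, 0, 0, 0, 6], [0, 0, 0, 0, 6], [0, 0, 0, 0, 6]]}}

```text
time: 3.32
position: [0.454, -0.3567, 0.0187]
tool_rot: [1.0, 0.028, 0.0, 0.0]
ft_force: [0.5, 0.1, 0.3]
grip_width: 0.0373
```

Run:
```python
from h import *
o,Rt=obs(); print(o["grip_width"],o["position"],o["ft_force"])
m=robot.camera_model("wrist"); im,d=robot.camera("wrist"); save("w5",im)
im,d=robot.camera("scene");save("s5",cv2.resize(im[205:265,150:220],None,fx=8,fy=8,interpolation=cv2.INTER_CUBIC))
```

```text
0.037344892260971374 [ 0.45399798 -0.35668541  0.01866121] [0.47777472 0.13707307 0.30186575]
```

View pics/s5.png

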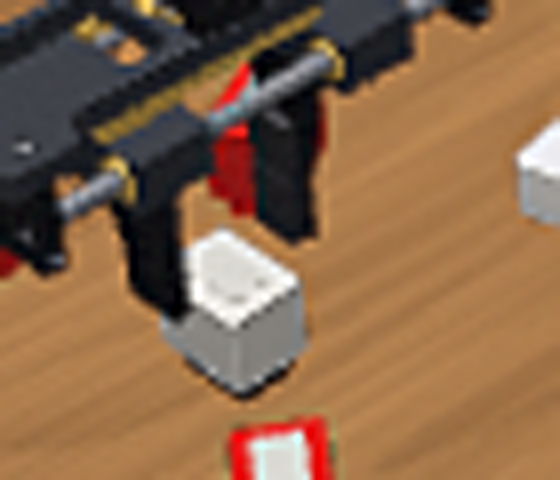

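View pics/w5.png

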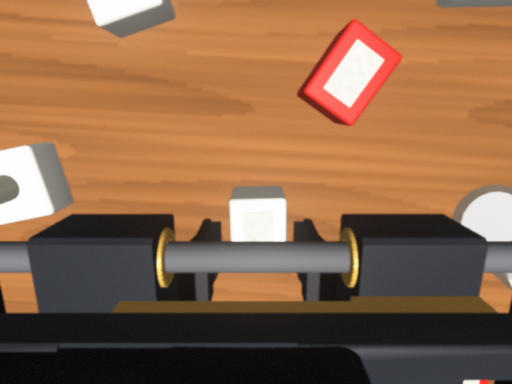

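{"fn": "arm_command", "kwargs": {"targets": [[0, 0, 0, 0, 6], [0, 0, 0, 0, 6]]}}

```text
time: 3.68
position: [0.454, -0.3567, 0.0187]
tool_rot: [1.0, 0.028, 0.0, 0.0]
ft_force: [-0.2, 0.8, 0.3]
grip_width: 0.0583
```

Run:
```python
from h import *
o,Rt=obs(); print(o["grip_width"],o["position"],o["ft_force"])
m=robot.camera_model("scene"); im,d=robot.camera("scene"); C=cloud(m,d)
L=(C-o["position"])@Rt
s=(np.abs(L[...,0])<.02)&(np.abs(L[...,1])<.06)&(L[...,2]>-.065)&(im.max(-1)<75)
for k in np.round(np.arange(-.06,.012,.005),3):
  q=L[s&(L[...,2]>k)&(L[...,2]<=k+.005)]; print(k,len(q),q[:,:2].min(0).round(3) if len(q) else '',q[:,:2].max(0).round(3) if len(q) else '')
mw=robot.camera_model("wrist"); iw,dw=robot.camera("wrist"); save("w6",cv2.resize(iw[180:310,150:370],None,fx=3.5,fy=3.5))
L=(cloud(mw,dw)-o["position"])@Rt
s=(np.abs(L[...,1])<.06)&(L[...,2]>-.065)&(iw.max(-1)<75)
for k in np.round(np.arange(-.06,.012,.005),3):
  q=L[s&(L[...,2]>k)&(L[...,2]<=k+.005)]; print(k,len(q),q[:,:2].min(0).round(3) if len(q) else '',q[:,:2].max(0).round(3) if len(q) else '')
```

```text
0.058297540066993954 [ 0.4539795  -0.35669828  0.01866025] [-0.17238459  0.81571104  0.27918933]
-0.06 20 [-0.008 -0.038] [0.012 0.042]
-0.055 21 [-0.008 -0.036] [0.012 0.04 ]
-0.05 19 [-0.011 -0.035] [0.014 0.039]
-0.045 20 [-0.01  -0.036] [0.013 0.038]
-0.04 22 [-0.01  -0.036] [0.011 0.039]
-0.035 19 [-0.006 -0.037] [0.012 0.039]
-0.03 2 [-0.007 -0.03 ] [0.009 0.038]
-0.025 0  
-0.02 0  
-0.015 0  
-0.01 0  
-0.005 0  
-0.0 0  
0.005 2 [0.018 0.001] [0.019 0.009]
0.01 9 [-0.002 -0.006] [0.017 0.012]
-0.06 136 [-0.01  -0.041] [0.011 0.037]
-0.055 229 [-0.01 -0.04] [0.011 0.037]
-0.05 183 [ 0.006 -0.04 ] [0.011 0.036]
-0.045 185 [ 0.003 -0.04 ] [0.011 0.036]
-0.04 180 [ 0.001 -0.04 ] [0.011 0.036]
-0.035 145 [-0.   -0.04] [0.011 0.036]
-0.03 2 [-0.001 -0.032] [0.009 0.032]
-0.025 0  
-0.02 0  
-0.015 0  
-0.01 0  
-0.005 1 [-0.054 -0.049] [-0.054 -0.049]
-0.0 2 [-0.055 -0.049] [-0.055 -0.049]
0.005 0  
0.01 0
```

View pics/w6.png

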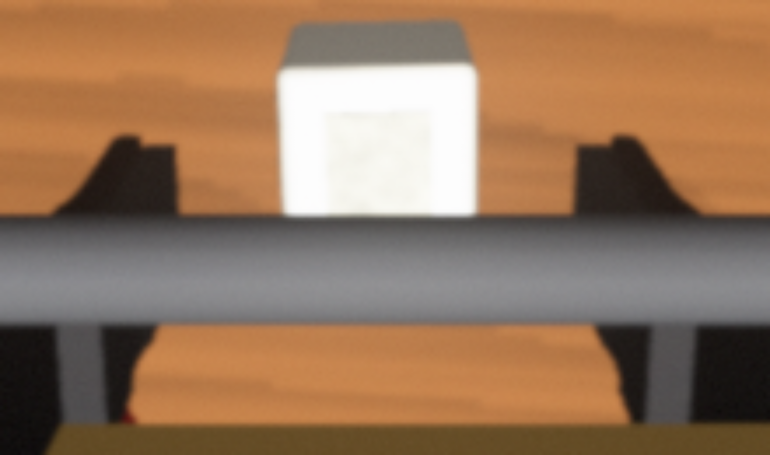

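Run:
```python
from h import *
o,Rt=obs()
for n in ("scene","wrist"):
  m=robot.camera_model(n); im,d=robot.camera(n); C=cloud(m,d)
  L=(C-o["position"])@Rt
  s=(np.abs(L[...,0])<.1)&(np.abs(L[...,1])<.13)&(L[...,2]>-.2)&(d>0)&(L[...,2]<-.034)&(im[...,0].astype(int)-im[...,2]<40)
  for k in np.round(np.arange(-.2,-.03,.01),3):
    q=L[s&(L[...,2]>k)&(L[...,2]<=k+.01)]; print(n,k,len(q),q[:,:2].min(0).round(3) if len(q) else '',q[:,:2].max(0).round(3) if len(q) else '')
```

```text
scene -0.2 140 [ 0.    -0.048] [0.04  0.037]
scene -0.19 22 [ 0.006 -0.047] [0.038 0.018]
scene -0.18 89 [-0.02  -0.049] [0.026 0.019]
scene -0.17 122 [-0.021 -0.048] [0.03  0.018]
scene -0.16 116 [-0.022 -0.05 ] [0.028 0.019]
scene -0.15 596 [-0.036 -0.094] [0.038 0.097]
scene -0.14 321 [-0.038 -0.095] [0.041 0.097]
scene -0.13 238 [-0.032 -0.094] [0.041 0.094]
scene -0.12 248 [-0.031 -0.084] [0.04  0.088]
scene -0.11 132 [-0.034 -0.083] [0.041 0.089]
scene -0.1 12 [-0.008 -0.079] [0.03  0.085]
scene -0.09 14 [-0.009 -0.043] [ 0.014 -0.033]
scene -0.08 43 [-0.006 -0.044] [0.015 0.045]
scene -0.07 41 [-0.009 -0.038] [0.013 0.043]
scene -0.06 38 [-0.009 -0.037] [0.014 0.041]
scene -0.05 50 [-0.012 -0.038] [0.014 0.128]
scene -0.04 37 [-0.017 -0.036] [0.013 0.13 ]
wrist -0.2 0  
wrist -0.19 0  
wrist -0.18 0  
wrist -0.17 0  
wrist -0.16 0  
wrist -0.15 21431 [ 0.017 -0.048] [0.027 0.045]
wrist -0.14 13568 [ 0.023 -0.054] [0.027 0.05 ]
wrist -0.13 15637 [-0.002 -0.063] [0.038 0.061]
wrist -0.12 12792 [ 0.011 -0.065] [0.038 0.061]
wrist -0.11 2352 [-0.018 -0.065] [0.038 0.078]
wrist -0.1 750 [-0.002 -0.04 ] [0.014 0.036]
wrist -0.09 692 [-0.007 -0.042] [0.011 0.038]
wrist -0.08 1071 [-0.009 -0.037] [0.006 0.033]
wrist -0.07 138 [-0.01  -0.037] [0.011 0.029]
wrist -0.06 353 [-0.01  -0.041] [0.011 0.038]
wrist -0.05 380 [ 0.004 -0.04 ] [0.011 0.037]
wrist -0.04 218 [ 0.001 -0.04 ] [0.011 0.125]
```

{"fn": "arm_command", "kwargs": {"targets": [[0, 0, 1.5, 0, 6], [0, 0, 2.9, 0, 6], [0, 0, 2.9, 0, 4], [0, 0, 2.9, 0, 2.5], [0, 0, 2.9, 0, 2]], "newtons": 25}}

```text
time: 4.5
position: [0.4542, -0.3569, -0.0101]
tool_rot: [1.0, 0.028, 0.0, 0.0]
ft_force: [0.4, 0.2, -0.0]
grip_width: 0.0377
```

{"fn": "arm_command", "kwargs": {"targets": [[0, 0, 0, 0, 2], [0, 0, 0, 0, 2]]}}

```text
time: 4.75
position: [0.4542, -0.357, -0.01]
tool_rot: [1.0, 0.028, 0.0, 0.0]
ft_force: [-0.0, -0.0, 1.0]
grip_width: 0.0299
```

{"fn": "arm_command", "kwargs": {"targets": [[0, 0, -5, 0, 2], [0, 0, -10, 0, 2], [0, 0, -15, 0, 2], [0.7, -5, -15, 0.1, 2], [1.4, -11, -15, 0.2, 2]]}}

```text
time: 5.38
position: [0.4623, -0.2463, 0.1408]
tool_rot: [0.997, -0.074, 0.001, 0.001]
ft_force: [0.8, 0.2, -0.5]
grip_width: 0.03
```

Run:
```python
from h import *
o,Rt=obs(); print(shift(o,[.4796,.0373,.14],-.256),o["grip_width"],o["ft_force"])
```

```text
(array([ -2.51, -28.3 ,   0.03]), np.float64(0.107), np.float64(-0.14912040473526333)) 0.029989963780334913 [ 0.76670854  0.19057879 -0.45657258]
```

{"fn": "arm_command", "kwargs": {"targets": [[-0.5, -6, 0, 0.11, 2], [-1, -12, 0, 0.11, 2], [-1.5, -18, 0, 0.11, 2], [-2, -24, 0, 0.11, 2], [-2.5, -28.3, 0, 0.11, 2]]}}

```text
time: 6.0
position: [0.4769, 0.04, 0.1399]
tool_rot: [0.992, -0.126, 0.0, -0.0]
ft_force: [0.6, 0.5, 0.3]
grip_width: 0.0296
```

{"fn": "arm_command", "kwargs": {"targets": [[0, 0, 0, 0, 2], [0, 0, 0, 0, 2]]}}

```text
time: 6.25
position: [0.4774, 0.0373, 0.1397]
tool_rot: [0.992, -0.126, 0.0, 0.0]
ft_force: [0.4, -0.8, -0.5]
grip_width: 0.0299
```

Run:
```python
from h import *
o,Rt=obs(); m=robot.camera_model("wrist"); im,d=robot.camera("wrist"); save("w7",im)
np.savez("pics/w7.npz",im=im,d=d,mtx=m["mtx"],extrinsics=m["extrinsics"])
print(o["position"],o["tool_rot"],o["grip_width"])
```

```text
[0.47741729 0.0372736  0.13974877] [ 9.92036310e-01 -1.25951866e-01  1.89793338e-04  2.24117978e-04] 0.029876651854832195
```

View pics/w7.png

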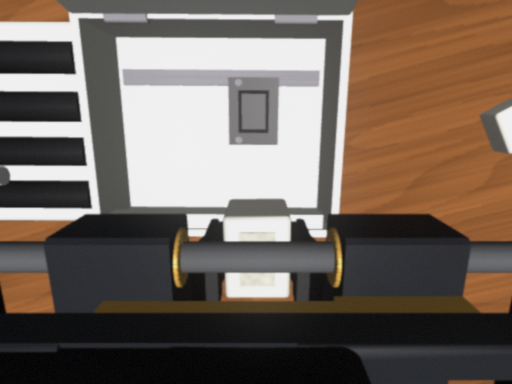

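Run:
```python
from h import *
W=np.load("pics/w7.npz");im=W["im"]; g=cv2.cvtColor(im,cv2.COLOR_RGB2GRAY)
save("w7z",cv2.resize(im[60:160,210:300],None,fx=6,fy=6,interpolation=cv2.INTER_CUBIC))
print(g[111,222:286]); print(g[85:140,254])
C=cloud(W,W["d"])
m=np.zeros_like(g); m[70:150,224:284]=(g[70:150,224:284]<130); m[:79]=m[:79]  
for name,mask in (("block",m),("hole",((g<60)&(m>0)).astype(np.uint8))):
    cs,_=cv2.findContours(mask.astype(np.uint8),cv2.RETR_EXTERNAL,cv2.CHAIN_APPROX_NONE); c=max(cs,key=cv2.contourArea)
    P=np.array([onz(W,p,.032)[:2]*1000 for p in c[:,0]],np.float32); print(name,cv2.boundingRect(c),cv2.minAreaRect(P))
print(C[111,240],C[111,254],C[95,233])
# relay in hand: top face
print(C[222,257],C[230,240],C[230,275])
P=C[210:300,220:295].reshape(-1,3); k=im[210:300,220:295].reshape(-1,3).min(1)>170
P=P[k]; print(len(P),np.median(P[:,2])); P=P[abs(P[:,2]-np.median(P[:,2]))<.005]; print(cv2.minAreaRect((P[:,:2]*1000).astype(np.float32)))
```

```text
[240 240 240 240 240 235 204 149 127 126 126 126 127 127 125 122  98  73
  72 101 121 128 130 128 127 130 129 128 130 130 130 131 131 131 133 131
 130 130 131 132 133 132 126 110  82  74  95 118 131 131 131 133 129 132
 134 154 209 235 239 240 239 240 240 240]
[131 130 129 130 120  90  68  63  86 117 128 132 132 131 131 131 131 131
 131 130 131 129 132 131 132 130 131 130 132 131 129 130 131 130 130 131
 129 131 132 130 130 128 128 123  97  71  70  88 116 126 127 128 127 127
 127]
block (229, 78, 44, 66) ((540.163330078125, 28.123132705688477), (37.35845947265625, 55.600154876708984), 75.81444549560547)Traceback (most recent call last):
  File "<stdin>", line 8, in <module>
ValueError: max() iterable argument is empty
```

View pics/w7z.png

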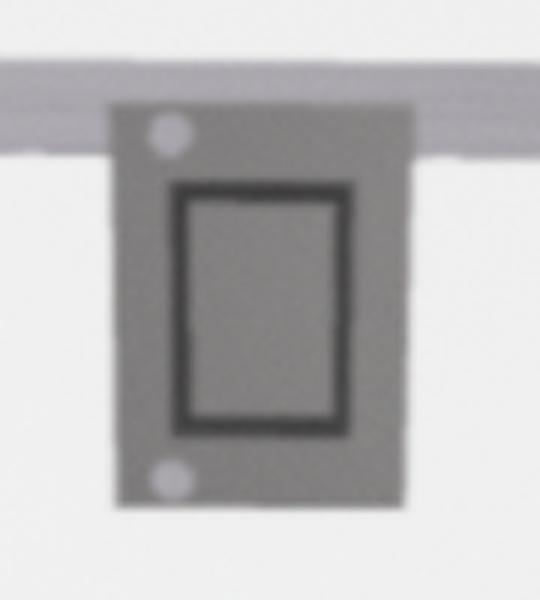

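Run:
```python
from h import *
W=np.load("pics/w7.npz");im=W["im"]; g=cv2.cvtColor(im,cv2.COLOR_RGB2GRAY)
C=cloud(W,W["d"])
print(C[100:124,245:262].reshape(-1,3).mean(0),C[95:130,231:236].reshape(-1,3).mean(0))
def rect(mask,z):
    cs,h=cv2.findContours(mask.astype(np.uint8),cv2.RETR_CCOMP,cv2.CHAIN_APPROX_NONE)
    for c in sorted(cs,key=cv2.contourArea)[-2:]:
        P=np.array([onz(W,p,z)[:2]*1000 for p in c[:,0]],np.float32); print(cv2.boundingRect(c),cv2.minAreaRect(P))
m=np.zeros_like(g); m[84:136,234:274]=g[84:136,234:274]<105
rect(m,.032)
m=np.zeros_like(g); m[79:150,224:284]=(g[79:150,224:284]<180); rect(m,.032)
P=C[210:300,220:295].reshape(-1,3); k=im[210:300,220:295].reshape(-1,3).min(1)>170
P=P[k]; print(len(P),np.median(P[:,2])); P=P[abs(P[:,2]-np.median(P[:,2]))<.005]; print(cv2.minAreaRect((P[:,:2]*1000).astype(np.float32)))
# rim
s=(C[...,2]>.069)&(C[...,2]<.08)&(im.min(-1)>180); v,u=np.nonzero(s); k=(u>70)&(u<360)&(v<240); print(k.sum()); Q=C[v[k],u[k]]; 
c,sn=np.cos(-.256),np.sin(-.256); d=Q[:,:2]-[.5313,.0569]; xm=d@[c,sn]; ym=d@[-sn,c]
for lo,hi in((-.106,-.09),(.09,.106)):
    q=(ym>lo)&(ym<hi)&(xm>-.06); 
    print(q.sum(),ym[q].min(),ym[q].max(),np.polyfit(xm[q],ym[q],1))
q=(abs(ym)<.09)&(xm<-.05)&(abs(ym+.03)>.03); print(q.sum(),xm[q].min(),xm[q].max(),np.polyfit(ym[q],xm[q],1))
```

```text
[0.53938117 0.02662519 0.01433009] [0.54340665 0.04359047 0.03132966]
(241, 93, 26, 37) ((539.6098022460938, 25.98961639404297), (22.146148681640625, 30.72728729248047), 75.51830291748047)
(238, 90, 31, 43) ((539.6450805664062, 26.409313201904297), (26.72239875793457, 35.85074996948242), 75.51805114746094)
(224, 79, 60, 66) ((538.7327880859375, 26.085189819335938), (50.8668098449707, 55.541072845458984), 75.52381134033203)
3140 0.19521444482838896
((478.18310546875, 39.298336029052734), (30.07971954345703, 39.2553596496582), 75.1352767944336)
4893
1480 -0.09767137198949652 -0.09001634929476847 [-0.0023885  -0.09431318]
1649 0.09007897149237427 0.1035124891482788 [-0.01064623  0.0994389 ]
887 -0.08473276041866272 -0.06575267282820918 [ 0.00761033 -0.0737863 ]
```

{"fn": "arm_command", "kwargs": {"targets": [[1, 0, 2, 0, 2], [2.3, -0.2, 5, 0, 2], [2.3, -0.2, 7, 0, 2], [2.3, -0.2, 7, 0, 2], [2.3, -0.2, 7, 0, 2]]}}

```text
time: 6.92
position: [0.5005, 0.0328, 0.0701]
tool_rot: [0.992, -0.127, 0.0, 0.0]
ft_force: [0.8, -0.5, -0.7]
grip_width: 0.0303
```

```bash
cat > meas.py <<'E'
from h import *
import sys
o,Rt=obs(); m=robot.camera_model("wrist"); im,d=robot.camera("wrist"); n=sys.argv[1]; save(n,im)
np.savez("pics/"+n+".npz",im=im,d=d,mtx=m["mtx"],extrinsics=m["extrinsics"])
print(o["position"],o["tool_rot"],o["grip_width"],o["ft_force"])
C=cloud(m,d); L=(C-o["position"])@Rt
# relay top: tool z about -(.030+.027)
P=L[(np.abs(L[...,0])<.03)&(np.abs(L[...,1])<.02)&(abs(L[...,2]+.057)<.006)&(im.min(-1)>150)]
if len(P)>50: print("relay top tool",len(P),np.median(P[:,2]),P[:,:2].min(0),P[:,:2].max(0),cv2.minAreaRect((P[:,:2]*1000).astype(np.float32)))
E
python3 meas.py w8
```

```text
[0.50053247 0.03277276 0.07012009] [ 9.91892448e-01 -1.27079633e-01  3.68657607e-04  3.90997527e-05] 0.03029159092083897 [ 0.79907666 -0.48112167 -0.69630136]
relay top tool 3156 -0.05542125831196827 [-0.02052562 -0.01687317] [0.01985539 0.01328065] ((-0.32415008544921875, -1.7784109115600586), (29.859878540039062, 40.243778228759766), 89.48125457763672)
```

View pics/w8.png

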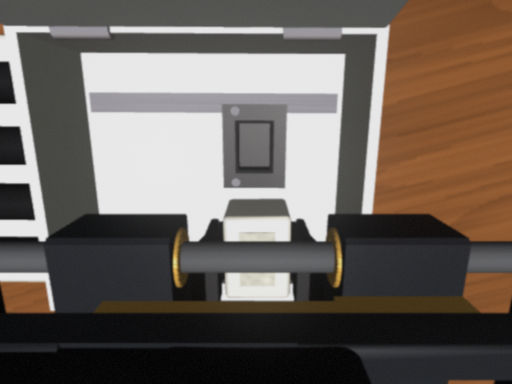

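Run:
```python
from h import *
o,Rt=obs(); W=np.load("pics/w8.npz");im=W["im"]; g=cv2.cvtColor(im,cv2.COLOR_RGB2GRAY)
m=np.zeros_like(g); m[115:182,228:282]=g[115:182,228:282]<80
cs,h=cv2.findContours(m,cv2.RETR_CCOMP,cv2.CHAIN_APPROX_NONE)
for c in sorted(cs,key=cv2.contourArea)[-2:]:
    P=np.array([(Rt.T@(onz(W,p,.032)-o["position"]))[:2]*1000 for p in c[:,0]],np.float32); print(cv2.boundingRect(c),P.min(0),P.max(0),(P.min(0)+P.max(0))/2,cv2.minAreaRect(P))
```

```text
(238, 122, 33, 46) [ 25.1507   -14.550312] [56.08798   7.819378] [40.61934  -3.365467] ((40.61906433105469, -3.3593177795410156), (30.92807388305664, 22.37114906311035), 0.029537560418248177)
(235, 121, 39, 52) [ 21.584515 -16.552559] [56.754414  9.672894] [39.169464  -3.4398327] ((39.16993713378906, -3.4416942596435547), (35.15675735473633, 26.217878341674805), 0.03171038255095482)
```

Run:
```python
from h import *
o,Rt=obs(); W=np.load("pics/w8.npz");im=W["im"]; g=cv2.cvtColor(im,cv2.COLOR_RGB2GRAY)
save("w8z",cv2.resize(im[95:195,210:300],None,fx=6,fy=6,interpolation=cv2.INTER_CUBIC))
print(g[98:110,228],g[182:194,228]);print(g[98:110,278],g[182:194,278]); print(g[112:128,254],g[160:178,254]); print(g[110,218:232],g[110,280:292]);print(g[180,218:232],g[180,280:292])
f=lambda u,v,z=.032:((Rt.T@(onz(W,(u,v),z)-o["position"]))*1000).round(1)[:2]
for p in [(228,104),(228,188),(278,104),(278,188),(254,121),(254,170),(222.5,110),(286.5,110),(223,180),(285.5,180)]: print(p,f(*p))
```

```text
[159 159 157 155 156 148 128 117 115 116 114 112] [ 97  99  99  98 100 138 210 230 232 232 232 232]
[156 154 154 155 154 151 137 125 121 122 121 122] [102 104 102 102 103 134 200 227 232 231 231 232]
[118 114 116 116 115 115 114 108  83  63  65  90 110 116 115 117] [107 107 106 106 106 101  78  51  40  41  53  57  64  83  99 100 100 101]
[156 154 153 143 127 116 113 115 113 114 115 119 133 151] [120 122 121 121 122 123 131 142 151 154 153 155]
[231 231 232 232 225 187 125 100 101 100 100  97 101 111] [103 105 105 110 140 196 227 232 232 232 231 231]
(228, 104) [ 67.9 -20.7]
(228, 188) [ 10. -22.]
(278, 104) [67.9 12.8]
(278, 188) [10.  13.7]
(254, 121) [56.7 -3.3]
(254, 170) [23.  -3.4]
(222.5, 110) [ 64.  -24.5]
(286.5, 110) [64.  18.6]
(223, 180) [ 15.8 -25.4]
(285.5, 180) [15.8 18.9]
```

View pics/w8z.png

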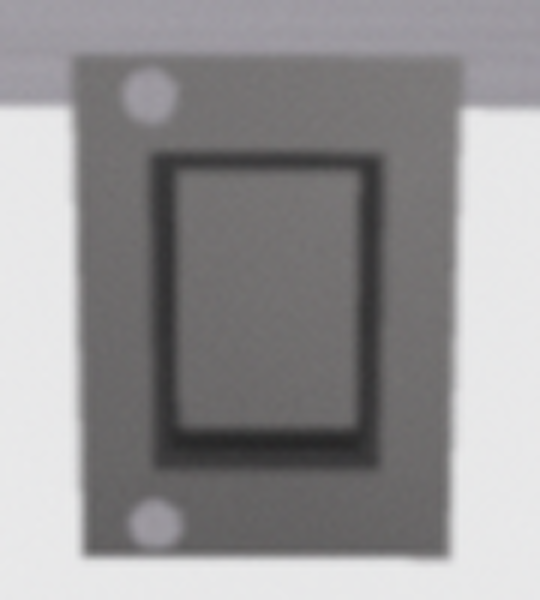

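{"fn": "arm_command", "kwargs": {"targets": [[2, 0, 0, 0, 2], [3.9, -0.15, 0, 0, 2], [3.9, -0.15, 2, 0, 2], [3.9, -0.15, 3.7, 0, 2], [3.9, -0.15, 4.3, 0, 2]]}}

```text
time: 7.6
position: [0.5382, 0.0253, 0.0268]
tool_rot: [0.992, -0.126, 0.0, 0.0]
ft_force: [0.3, 0.9, -1.0]
grip_width: 0.0297
```

```bash
python3 meas.py w9
python3 - <<'E'
from h import *
im,d=robot.camera("scene"); save("s9",cv2.resize(im[110:260,240:420],None,fx=4,fy=4))
E
```

```text
[0.5382225  0.02531635 0.02678307] [ 9.91986047e-01 -1.26347461e-01  4.32312212e-05  7.04734058e-06] 0.029689257423940275 [ 0.25975925  0.92318088 -1.00600825]
relay top tool 3192 -0.05540461940600605 [-0.02010554 -0.01651487] [0.02005561 0.01377397] ((-0.04641914367675781, -1.5147724151611328), (30.373624801635742, 39.97649002075195), 89.42113494873047)
```

View pics/w9.png

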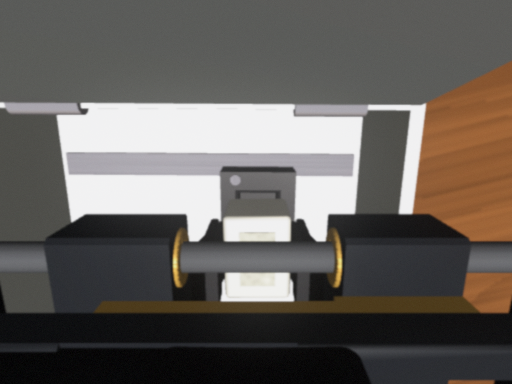

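View pics/s9.png

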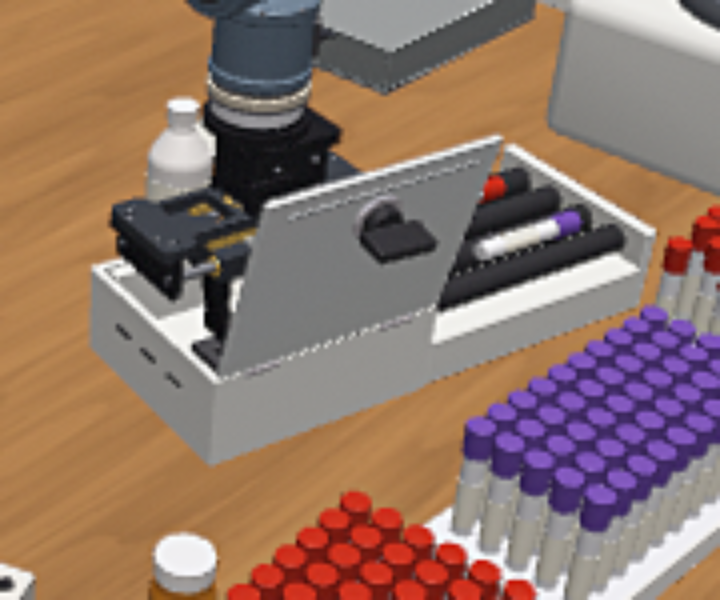

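{"fn": "arm_command", "kwargs": {"targets": [[0, 0, 0.4, 0, 2], [0, 0, 0.8, 0, 2], [0, 0, 1.2, 0, 2]]}}

```text
time: 8.07
position: [0.5384, 0.0255, 0.0147]
tool_rot: [0.992, -0.126, 0.0, 0.0]
ft_force: [0.1, -1.0, 0.5]
grip_width: 0.0296
```

{"fn": "arm_command", "kwargs": {"targets": [[0, 0, 0.3, 0, 2], [0, 0, 0.6, 0, 2], [0, 0, 0.8, 0, 2], [0, 0, 0.8, 0, 2]]}}

```text
time: 8.57
position: [0.5383, 0.0254, 0.0079]
tool_rot: [0.992, -0.126, 0.0, 0.0]
ft_force: [-2.8, -0.4, 10.7]
grip_width: 0.0299
```

{"fn": "arm_command", "kwargs": {"targets": [[0, 0, 0.1, 0, 2], [0, 0, 0.15, 0, 2], [0, 0, 0.15, 0, 2]]}}

```text
time: 8.95
position: [0.5383, 0.0254, 0.0079]
tool_rot: [0.992, -0.126, 0.001, 0.0]
ft_force: [-5.1, 0.3, 21.0]
grip_width: 0.03
```

{"fn": "arm_command", "kwargs": {"targets": [[0, 0, -0.2, 0, 3.6], [0, 0, -0.2, 0, 4.5], [0, 0, -0.2, 0, 5], [0, 0, -0.2, 0, 5], [0, 0, -0.2, 0, 5]]}}

```text
time: 9.57
position: [0.5381, 0.0255, 0.0068]
tool_rot: [0.992, -0.126, -0.0, -0.0]
ft_force: [0.1, -0.3, 0.2]
grip_width: 0.0498
```

{"fn": "arm_command", "kwargs": {"targets": [[0, 0, -4, 0, 5], [0, 0, -8, 0, 5], [-3, 0, -12, 0, 5], [-6, 0, -12, 0, 3], [-6, 0, -12, 0, 2]]}}

```text
time: 10.2
position: [0.4775, 0.0412, 0.1274]
tool_rot: [0.992, -0.126, -0.001, -0.0]
ft_force: [0.4, -0.2, 0.2]
grip_width: 0.0371
```

```bash
python3 meas.py w10
```

```text
[0.47753122 0.04120659 0.12741626] [ 9.92042591e-01 -1.25897319e-01 -1.16723476e-03 -2.84962149e-05] 0.03705470897320935 [ 0.4331258  -0.2219363   0.24813434]
```

View pics/w10.png

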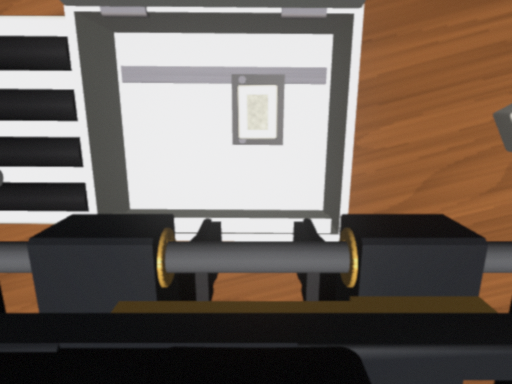

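```bash
cat >> h.py <<'E'
MO=np.array([.5313,.0569]);MY=-.254
def tomix(P):
    c,s=np.cos(MY),np.sin(MY); d=P[...,:2]-MO
    return np.stack([d@[c,s],d@[-s,c],P[...,2]],-1)
def frommix(p):
    c,s=np.cos(MY),np.sin(MY); return np.array([MO[0]+c*p[0]-s*p[1],MO[1]+s*p[0]+c*p[1],p[2]])
E
python3 - <<'E'
from h import *
T=np.load("pics/top0.npz");M=tomix(cloud(T,T["d"]))
s=(M[...,0]>.07)&(M[...,0]<.16)&(abs(M[...,1])<.09)&(M[...,2]>.09)&(M[...,2]<.25)
Q=M[s]; 
for z in np.arange(.09,.25,.02):
    q=Q[(Q[:,2]>z)&(Q[:,2]<z+.02)]
    if len(q): print(z.round(2),len(q),q.mean(0).round(4))
S=np.load("pics/scene0.npz");M=tomix(cloud(S,S["d"]))
s=(M[...,0]>.07)&(M[...,0]<.2)&(abs(M[...,1])<.09)&(M[...,2]>.09)&(M[...,2]<.26)
Q=M[s]
for z in np.arange(.09,.25,.02):
    q=Q[(Q[:,2]>z)&(Q[:,2]<z+.02)]
    if len(q): print(z.round(2),len(q),np.median(q,0).round(4),q[:,0].max().round(3))
W=np.load("pics/w10.npz");M=tomix(cloud(W,W["d"])); s=(abs(M[...,0]-.015)<.025)&(abs(M[...,1]+.029)<.025)&(M[...,2]>.05)&(W["im"].min(-1)>180)
Q=M[s];print("relay",len(Q),np.median(Q[:,2]),cv2.minAreaRect((Q[:,:2]*1000).astype(np.float32)))
o,Rt=obs(); print(shift(o,[*frommix([.0,-.06,0])[:2],.24],MY)); print(shift(o,[*frommix([.145,-.06,0])[:2],.24],MY))
save("scenek",cv2.resize(S["im"][140:220,300:400],None,fx=7,fy=7,interpolation=cv2.INTER_CUBIC))
E
```

```text
0.09 151 [0.0871 0.0022 0.0998]
0.11 155 [ 0.0917 -0.0013  0.1199]
0.13 150 [ 0.0963 -0.0012  0.1397]
0.15 140 [0.1013 0.0026 0.1603]
0.17 165 [ 0.1059 -0.0006  0.18  ]
0.19 307 [ 0.1161 -0.0017  0.1995]
0.21 218 [ 0.1128 -0.002   0.2193]
0.23 158 [ 0.12   -0.0005  0.2345]
0.09 218 [ 0.0946 -0.0049  0.0999] 0.099
0.11 240 [ 0.0992 -0.0058  0.1199] 0.104
0.13 213 [ 0.1037 -0.0129  0.1393] 0.108
0.15 174 [ 0.1087 -0.0333  0.1603] 0.113
0.17 226 [ 0.1136 -0.0193  0.1822] 0.156
0.19 404 [ 0.1197 -0.0087  0.1977] 0.157
0.21 284 [ 0.1227 -0.0031  0.2204] 0.127
0.23 138 [ 0.1244 -0.0045  0.2334] 0.128
relay 2232 0.06357794239447431 ((14.508338928222656, -27.15934181213379), (39.014923095703125, 28.60968017578125), 0.8030989766120911)
(array([  4.58,   3.14, -11.27]), np.float64(0.001), np.float64(-0.2528448370327712))
(array([ 19.08,   3.16, -11.26]), np.float64(0.001), np.float64(-0.2528448370327712))
```

View pics/scenek.png

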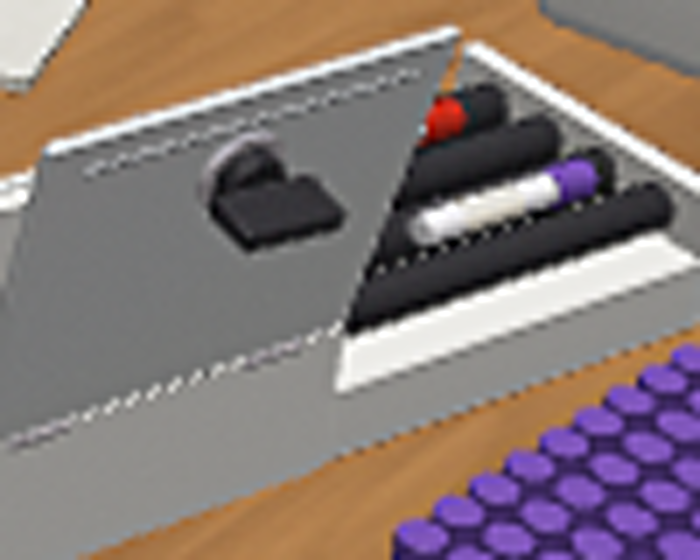

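{"fn": "arm_command", "kwargs": {"targets": [[0, 1, -5, 0, 0], [0, 2, -10, 0, 0], [2, 3.2, -11.3, 0, 0], [7, 3.2, -11.3, 0, 0], [12, 3.2, -11.3, 0, 0]]}}

```text
time: 10.88
position: [0.5912, -0.0218, 0.2404]
tool_rot: [0.992, -0.127, 0.001, 0.0]
ft_force: [0.5, -0.5, -0.3]
grip_width: 0.0002
```

{"fn": "arm_command", "kwargs": {"targets": [[5, 0, 0, 0, 0], [7.3, 0, 0, 0, 0], [7.3, 0, 3, 0, 0], [7.3, 0, 6.5, 0, 0], [7.3, 0, 6.5, 0, 0]]}}

```text
time: 11.5
position: [0.6574, -0.0389, 0.171]
tool_rot: [0.992, -0.127, -0.004, -0.0]
ft_force: [-0.4, 0.0, 0.4]
grip_width: 0.0004
```

Run:
```python
from h import *
o,Rt=obs(); print(tomix(o["position"]),o["grip_width"],o["ft_force"],o["q"].round(2))
im,d=robot.camera("scene"); save("s11",cv2.resize(im[90:260,230:420],None,fx=4,fy=4))
```

```text
[ 0.14613104 -0.06100528  0.17100729] 0.00040588818884518924 [-0.38904746  0.03121851  0.38209333] [-0.23  0.6   1.36 -0.    1.19  1.6 ]
```

View pics/s11.png

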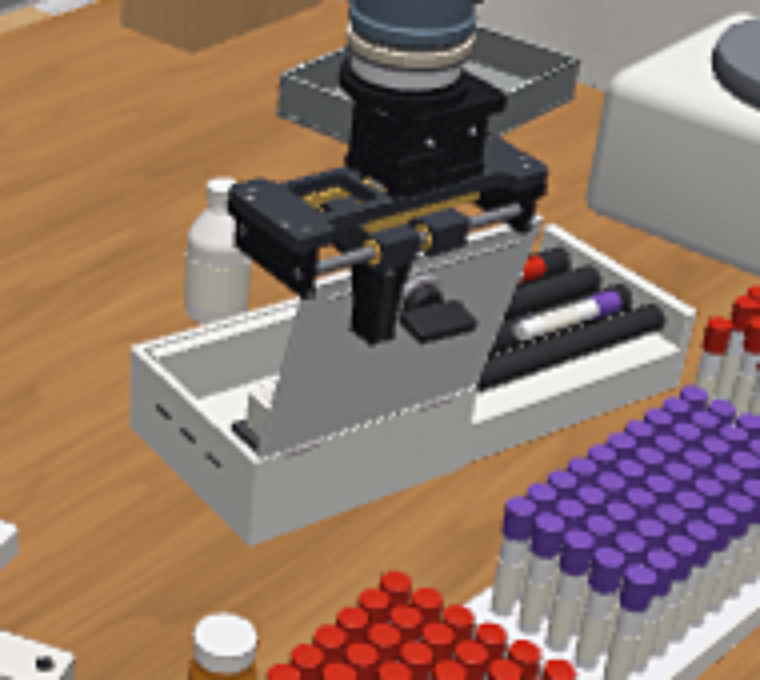

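{"fn": "arm_command", "kwargs": {"targets": [[-2.5, 0, 0, 0, 0], [-5, 0, 0, 0, 0], [-6.6, 0, 0.1, 0, 0], [-8.3, 0, 0.35, 0, 0], [-8.3, 0, 0.35, 0, 0]]}}

```text
time: 12.18
position: [0.5799, -0.0182, 0.1739]
tool_rot: [0.992, -0.126, 0.002, 0.0]
ft_force: [0.9, 0.4, -1.1]
grip_width: 0.0007
```

Run:
```python
from h import *
o,Rt=obs(); print(tomix(o["position"]),o["ft_force"])
im,d=robot.camera("scene"); save("s12",cv2.resize(im[90:260,230:420],None,fx=4,fy=4))
```

```text
[ 0.06595292 -0.06050946  0.17390279] [ 0.92925872  0.44941511 -1.05545289]
```

View pics/s12.png

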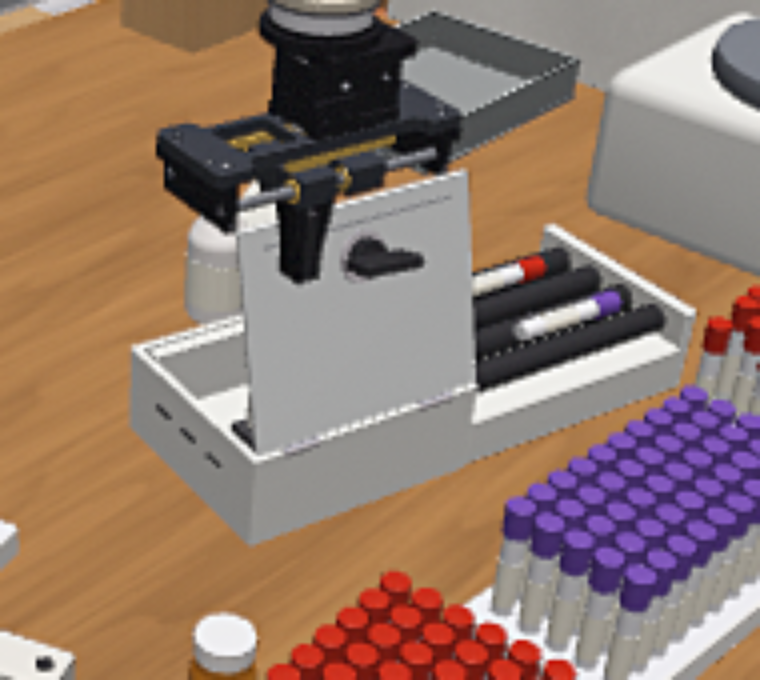

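{"fn": "arm_command", "kwargs": {"targets": [[-1.9, 0, 0.8, 0, 0], [-3.8, 0, 2, 0, 0], [-5.4, 0, 3.1, 0, 0], [-6.7, 0, 4.3, 0, 0], [-7.8, 0, 5.8, 0, 0]]}}

```text
time: 12.85
position: [0.5051, 0.0011, 0.1143]
tool_rot: [0.992, -0.126, 0.002, 0.0]
ft_force: [0.2, -0.4, 1.3]
grip_width: 0.0003
```

{"fn": "arm_command", "kwargs": {"targets": [[-0.9, 0, 1.5, 0, 0], [-1.4, 0, 2.7, 0, 0], [-1.8, 0, 3.8, 0, 0], [-1.8, 0, 3.8, 0, 0]]}}

```text
time: 13.35
position: [0.4853, 0.006, 0.075]
tool_rot: [0.992, -0.126, -0.001, -0.0]
ft_force: [0.5, 0.9, -0.5]
grip_width: 0.0003
```

Run:
```python
from h import *
o,Rt=obs(); print(tomix(o["position"]),o["ft_force"])
im,d=robot.camera("scene"); save("s13",cv2.resize(im[90:260,230:420],None,fx=4,fy=4))
```

```text
[-0.03171571 -0.06080373  0.07501622] [ 0.53296773  0.88805536 -0.49267349]
```

View pics/s13.png

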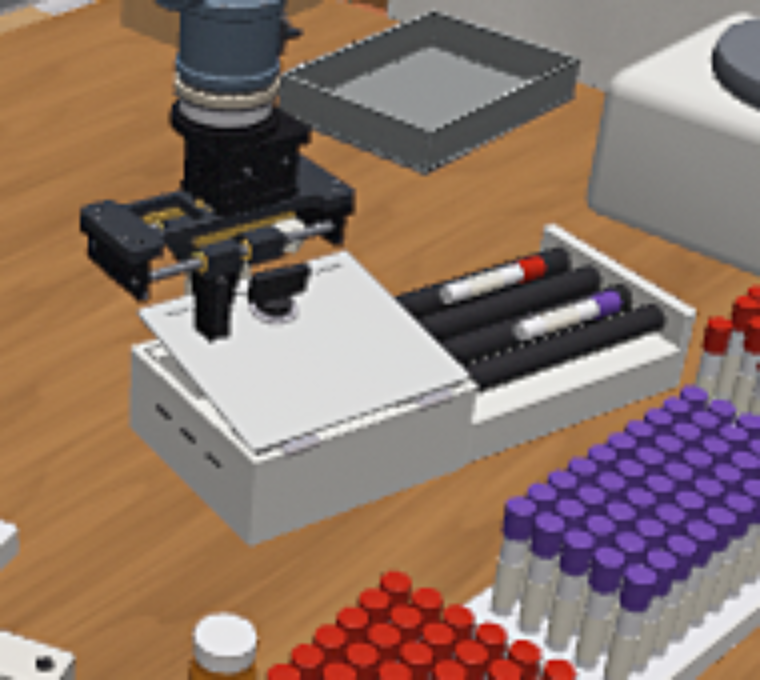

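{"fn": "arm_command", "kwargs": {"targets": [[-0.2, 0, 0.8, 0, 0], [-0.3, 0, 1.6, 0, 0], [-0.35, 0, 2.2, 0, 0], [-0.35, 0, 2.4, 0, 0], [-0.35, 0, 2.4, 0, 0]]}}

```text
time: 14.02
position: [0.4819, 0.0069, 0.052]
tool_rot: [0.992, -0.126, -0.0, 0.0]
ft_force: [-1.5, 0.7, 4.9]
grip_width: 0.0002
```

{"fn": "arm_command", "kwargs": {"targets": [[0, 0, 0.15, 0, 0], [0, 0, 0.2, 0, 0], [0, 0, 0.2, 0, 0]]}}

```text
time: 14.4
position: [0.482, 0.0069, 0.0518]
tool_rot: [0.992, -0.126, 0.0, 0.0]
ft_force: [-4.3, 0.2, 21.6]
grip_width: 0.0007
```

{"fn": "arm_command", "kwargs": {"targets": [[0, 0, -4, 0, 0], [0, 0, -9, 0, 3], [-3, -3, -9, 0, 3], [-6.5, -6.1, -9, 0, 3], [-6.5, -6.1, -9, 0, 3]]}}

```text
time: 15.02
position: [0.4309, 0.0842, 0.1394]
tool_rot: [0.992, -0.124, -0.002, -0.0]
ft_force: [0.1, 0.1, -0.4]
grip_width: 0.028
```

```bash
python3 meas.py w14;  python3 - <<'E'
from h import *
o,Rt=obs();print(tomix(o["position"]))
W=np.load("pics/w14.npz");M=tomix(cloud(W,W["d"]));im=W["im"]
s=(abs(M[...,0]+.045)<.05)&(abs(M[...,1])<.05)&(M[...,2]>.112)&(M[...,2]<.126)&(im.max(-1)<110)
Q=M[s];print(len(Q),Q.mean(0),cv2.minAreaRect((Q[:,:2]*1000).astype(np.float32)))
s=(abs(M[...,0])<.08)&(abs(M[...,1]+.06)<.03)&(M[...,2]>.07)&(M[...,2]<.1); Q=M[s]
A=np.c_[Q[:,0],np.ones(len(Q))];print("plate z fit",np.linalg.lstsq(A,Q[:,2],rcond=None)[0])
E
```

```text
[0.43093778 0.08423212 0.13937133] [ 9.92224016e-01 -1.24447038e-01 -2.10651008e-03 -1.90808898e-05] 0.027973391939029726 [ 0.05958875  0.09683775 -0.37689482]
[-0.10140078  0.00073142  0.13955239]
1172 [-0.04404534  0.00274966  0.11884728] ((-44.14170455932617, 2.710477828979492), (48.413299560546875, 10.002970695495605), 84.45503997802734)
plate z fit [-0.00135872  0.0808432 ]
```

View pics/w14.png

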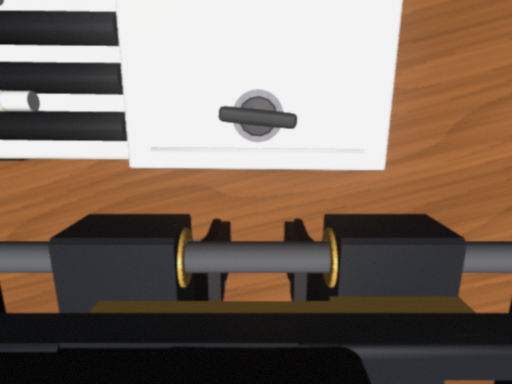

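{"fn": "arm_command", "kwargs": {"targets": [[1, 0, 0, -0.18, 4], [2, 0, 0, -0.36, 4], [3, 0, 0, -0.54, 4], [4, 0, 0, -0.72, 4], [5.7, 0, 0, -0.9, 4]]}}

```text
time: 15.7
position: [0.4907, 0.0668, 0.1393]
tool_rot: [0.947, 0.32, -0.0, 0.0]
ft_force: [0.8, 0.1, -0.4]
grip_width: 0.0402
```

Run:
```python
from h import *
o,Rt=obs();print(tomix(o["position"]),o["q"].round(3)); print(shift(o,frommix([-.0445,.001,.066]),np.deg2rad(84.5)+MY))
```

```text
[-0.04174202 -0.00061811  0.13934169] [-0.091  0.434  1.809 -0.     0.899  0.829]
(array([-0.04, -0.32,  7.33]), np.float64(-0.569), np.float64(0.6516927985733039))
```

{"fn": "arm_command", "kwargs": {"targets": [[0, -0.2, 0, -0.18, 4], [0, -0.3, 1, -0.36, 4], [0, -0.3, 2, -0.57, 4], [0, -0.3, 2, -0.57, 4]]}}

```text
time: 16.2
position: [0.4883, 0.0694, 0.1188]
tool_rot: [0.821, 0.571, -0.001, -0.0]
ft_force: [0.1, -0.0, -0.1]
grip_width: 0.0398
```

```bash
python3 meas.py w15;  python3 - <<'E'
from h import *
o,Rt=obs();print(tomix(o["position"]),o["q"].round(3)); print(shift(o,frommix([-.0445,.001,.066]),np.deg2rad(84.5)+MY))
E
```

```text
[0.48830203 0.06937434 0.11880486] [ 8.21177842e-01  5.70671927e-01 -6.13775221e-04 -3.55108620e-04] 0.039814151364424746 [ 0.10858918 -0.01128851 -0.12405194]
[-0.04451245  0.00149268  0.11927124] [-0.085  0.465  1.831 -0.     0.846  0.271]
(array([-0.05,  0.01,  5.33]), np.float64(-0.006), np.float64(1.2144584364377808))
```

View pics/w15.png

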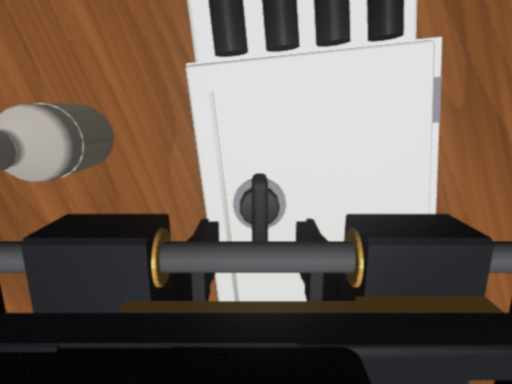

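Run:
```python
from h import *
W=np.load("pics/w15.npz")
print(tomix(onz(W,(259,203),.083)), tomix(onz(W,(260,175),.118)))
```

```text
[-0.04421773  0.00336447  0.083     ] [-0.04104392  0.03044922  0.118     ]
```

{"fn": "arm_command", "kwargs": {"targets": [[0, 0, 2, 0, 4], [0, 0, 4, 0, 4], [0, 0, 5.3, 0, 4], [0, 0, 5.3, 0, 2], [0, 0, 5.3, 0, 0.5]], "newtons": 20}}

```text
time: 16.88
position: [0.4887, 0.0702, 0.0671]
tool_rot: [0.821, 0.571, 0.0, 0.0]
ft_force: [1.1, 0.4, 0.7]
grip_width: 0.027
```

{"fn": "arm_command", "kwargs": {"targets": [[0, 0, 0, 0, 0.5], [0, 0, 0, 0, 0.5], [0, 0, 0, 0, 0.5]]}}

```text
time: 17.25
position: [0.4901, 0.0699, 0.0674]
tool_rot: [0.821, 0.572, 0.002, 0.002]
ft_force: [3.1, -1.7, 0.4]
grip_width: 0.0098
```

{"fn": "arm_command", "kwargs": {"targets": [[0, 0.1, 0, 0.15, 0.5], [0, 0.1, 0, 0.3, 0.5], [0, 0.1, 0, 0.45, 0.5], [0, 0.1, 0, 0.6, 0.5], [0, 0.1, 0, 0.6, 0.5]]}}

```text
time: 17.88
position: [0.4906, 0.0695, 0.0673]
tool_rot: [0.953, 0.304, 0.001, 0.001]
ft_force: [2.3, -2.2, 3.4]
grip_width: 0.01
```

Run:
```python
from h import *
o,Rt=obs();print(tomix(o["position"]),o["q"].round(3),o["ft_force"],Rt.T@o["ft_force"],o["moment"],o["grip_width"],np.arctan2(Rt[1,0],Rt[0,0])-MY)
```

```text
[-0.04261124  0.00198179  0.06733531] [-8.500e-02  5.570e-01  1.869e+00 -1.000e-03  7.120e-01  8.680e-01] [ 2.34147658 -2.21121571  3.42733365] [ 0.63368893  3.1675925  -3.41809882] [-0.46388918 -0.50013055 -0.05896343] 0.010009963304843343 0.8723984647799157
```

{"fn": "arm_command", "kwargs": {"targets": [[0, 0, 0, 0.15, 0.5], [0, 0, 0, 0.3, 0.5], [0, 0, 0, 0.45, 0.5], [0, 0, 0, 0.6, 0.5], [0, 0, 0, 0.6, 0.5]]}}

```text
time: 18.5
position: [0.4908, 0.069, 0.0674]
tool_rot: [1.0, 0.01, 0.002, 0.001]
ft_force: [3.3, -5.1, 2.7]
grip_width: 0.0099
```

{"fn": "arm_command", "kwargs": {"targets": [[0, 0, 0, 0.14, 0.5], [0, 0, 0, 0.28, 0.5], [0, 0, 0, 0.28, 0.5]]}}

```text
time: 18.88
position: [0.4907, 0.0688, 0.0673]
tool_rot: [0.992, -0.13, 0.002, 0.001]
ft_force: [1.7, -5.6, 2.4]
grip_width: 0.0098
```

Run:
```python
from h import *
o,Rt=obs();print(tomix(o["position"]),o["q"].round(3),o["ft_force"],Rt.T@o["ft_force"],o["moment"],o["grip_width"],np.arctan2(Rt[1,0],Rt[0,0])-MY)
```

```text
[-0.0422805   0.00129779  0.06731855] [-0.086  0.557  1.869 -0.002  0.712  1.748] [ 1.71868235 -5.59059139  2.40177982] [ 3.10960266  4.96169525 -2.38517902] [-0.98871923 -0.45366118 -0.07126651] 0.009765972907392218 -0.006480161921091687
```

{"fn": "arm_command", "kwargs": {"targets": [[0, 0, 0, 0, 2], [0, 0, 0, 0, 4], [0, 0, 0, 0, 4], [0, 0, 0, 0, 4]]}}

```text
time: 19.38
position: [0.4885, 0.0702, 0.0665]
tool_rot: [0.991, -0.131, -0.001, -0.0]
ft_force: [0.5, 0.2, 0.6]
grip_width: 0.0373
```

{"fn": "arm_command", "kwargs": {"targets": [[0, 0, -3, 0, 4], [0, 0, -8, 0, 4], [-3, 0, -8, 0, 4], [-6, 0, -8, 0, 4], [-6, 0, -8, 0, 4]]}}

```text
time: 20.0
position: [0.4279, 0.0863, 0.1465]
tool_rot: [0.991, -0.131, -0.002, 0.0]
ft_force: [0.4, -0.5, -0.1]
grip_width: 0.0401
```

```bash
python3 meas.py w20;  python3 - <<'E'
from h import *
W=np.load("pics/w20.npz");M=tomix(cloud(W,W["d"]));im=W["im"]
s=(abs(M[...,0]+.045)<.05)&(abs(M[...,1])<.05)&(M[...,2]>.112)&(M[...,2]<.126)&(im.max(-1)<110)
Q=M[s];print(len(Q),Q.mean(0),cv2.minAreaRect((Q[:,:2]*1000).astype(np.float32)))
s=(abs(M[...,0])<.08)&(abs(M[...,1]+.06)<.03)&(M[...,2]>.07)&(M[...,2]<.1)&(im.min(-1)>180); Q=M[s]
A=np.c_[Q[:,0],np.ones(len(Q))];print("plate z fit",np.linalg.lstsq(A,Q[:,2],rcond=None)[0])
im,d=robot.camera("top"); save("t20",im)
E
```

```text
[0.42794978 0.08629053 0.14652161] [ 9.91434063e-01 -1.30597580e-01 -1.66404147e-03  4.30472339e-05] 0.040094647920708985 [ 0.41023299 -0.46324626 -0.10039728]
1101 [-0.04353589  0.00289036  0.11886518] ((-44.24171829223633, 3.1391520500183105), (9.750271797180176, 48.54129409790039), 89.92181396484375)
plate z fit [-0.00178766  0.08082392]
```

View pics/w20.png

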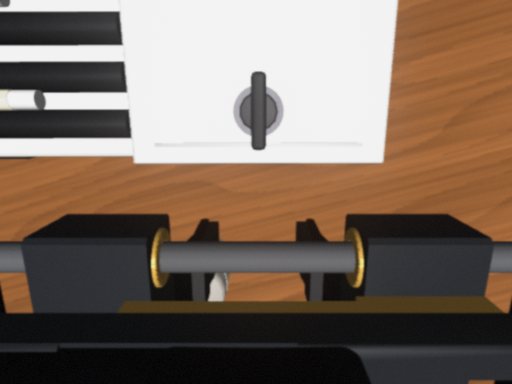

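View pics/t20.png

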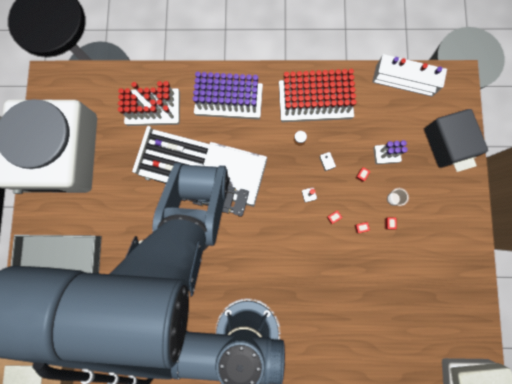

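Run:
```python
from h import *
im,d=robot.camera("scene"); save("s20",im)
S=np.load("pics/scene0.npz"); df=(np.abs(im.astype(int)-S["im"]).max(-1)>40).astype(np.uint8)*255; cv2.imwrite("pics/df.png",df)
T=np.load("pics/top0.npz"); print(cloud(T,T["d"])[225,196],tomix(cloud(T,T["d"])[225,196]))
```

```text
[0.35328443 0.1607126  0.12539985] [-0.19838973  0.05575045  0.12539985]
```

View pics/s20.png

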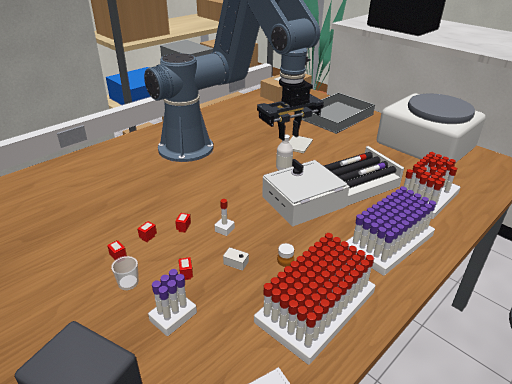

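View pics/df.png

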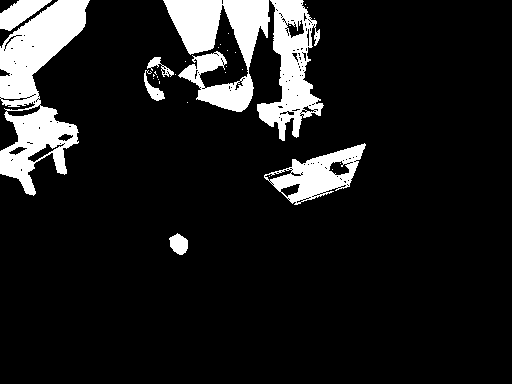

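```bash
python3 -c "
from rig import robot
print(robot.hand_in(), robot.get_obs()['time'])"
```

```text
the job is handed in; nothing more can be done
the job is handed in; nothing more can be done
```

The relay is plugged fully home, the hatch is shut over it, and the wing knob is turned clockwise to lock. I handed the job in at about 20 s of the 70 s allowed, with the gripper clear of everything.

**Last checks**
- **Relay:** its top measured 63.6 mm above the bench, against 64 mm when fully home. It met a hard stop at 21 N when pressed in.
- **Hatch:** its top face is flat at about 81 mm, against 81.5 mm when shut. It also met a hard stop when pushed down.
- **Knob:** the wing lies along the mixer's x axis to within about 0.5°, across the frame edge. That puts the knob at roughly 1.57 rad. The tongue is under the lip and out of view, so I inferred its position from the wing.
- **Other things on the bench:** comparing scene pictures from before and after shows changes only at the arm, the relay and the hatch. The largest wrist force I saw was about 22 N.

**What disagreed or failed**
- **Fingertips:** they end about 30 mm short of the reported tool point. The first grasp therefore closed on empty air above the relay without moving it. Both cameras showed the gap, and I corrected for it in every later move.
- **Wrist camera:** it appeared to read about 2 mm off sideways. I corrected for that when lining up with the socket. At the knob, its two readings differed by about 2 mm, and the jaws centred themselves on the wing.

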